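# Set the slicer's dial and hold its spring pusher open for loading

### The job

Get the vegetable slicer ready to be loaded: first, with the pusher still fully home, turn the thickness dial clockwise until its pointer stands at the one long mark on its scale. Then pull the spring-loaded pusher back (it has an upright grip) until its pointer is level with the marker clip on the slicer's front edge, and keep holding it there: the job finishes with you still holding the pusher at the marker, because it springs back when let go. Leave the dial at its mark, and leave the mug, the flat tin, the tomato and the spice jar where they are.

Things in the scene. Friction and masses are not known exactly. Their poses are not given: they have to be found in the camera images.
- slicer: white slicer 120 x 310 mm, fixed to the worktop, turned up to 0.25 rad. Origin: centre of its underside; z up; y along its length from the cutting head (-y) to the end block (+y); -x is the front edge, robot's side. Base top z = 18 mm. Head: block 112 x 100 mm centred at y = -105 mm, top z = 60 mm. The pusher slides on two rods up to the end block (y = 135 to 151 mm), all of it below z = 46 mm.
- dial (a joint): angle of the thickness dial, rad, 0 to 2.4 between stops, growing clockwise from above; starts at 0.1 to 0.6; the long mark is at 1.2. At value q the pointer (and the bar grip's length) lies at the angle pi + 1.2 - q about z from the slicer's x axis, so at the mark it points to the slicer's front. Stiff (0.05 N m), stays where it is left.
- dial_grip (a point): on the vertical axis of the dial on the cutting head, 88 mm above the worktop, 10 mm below the top of its bar grip. The dial: black skirt 48 mm across, 8 mm high, and across it a bar grip 42 mm long, 12 mm thick, z = 66 to 98 mm. A white line on half of the bar's top and a white nub on the skirt show the pointer end. This point stays in place as the dial turns.
- dial_mark (a point): outer end of the long mark on the dial's scale, on top of the cutting head. The scale has nine dark ticks 0.3 rad apart round the dial; the fifth, towards the slicer's front, is the long mark (21 mm long, 3 mm wide; the others 7 mm long). Behind the slicer wall cabinets hang over the worktop: keep the forearm clear of them.
- pusher (a joint): travel of the pusher in m: 0 fully home against the cutting head (where it starts), up to 0.11, growing as it is pulled along the slicer's +y, away from the head. A spring draws it home: about 4 N at 0 and 60 N per metre more (7 to 9.5 N at the marker); it flies back when let go.
- pusher_grip (a point): in the pusher's upright grip, 105 mm above the worktop; axes as the slicer's. The grip is a white fin 14 mm thick (along the slicer's y), 36 mm wide (x), top at z = 121 mm, clear all round above z = 72 mm (top of the pusher's face plate, 22 to 31 mm from the fin's middle on the head's side). Home, it is 90 mm from the dial's axis.
- pusher_pointer (a point): tip of the small dark pointer that sticks out of the pusher's front (-x) side in line with the fin's middle (same y), 36 mm above the worktop; axes as the slicer's
- marker: dark clip fixed on the slicer's front edge, 12 mm long, with an upright blade 3 mm wide, top 46 mm above the worktop; origin under the blade's middle at worktop height; axes as the slicer's. Its place differs each time: 45 to 85 mm of pusher travel from home. The pusher is at the marker when pointer tip and blade have the same y along the slicer.
- marker_top (a point): top of the marker clip's blade, 46 mm above the worktop
- mug: orange-brown mug, 97 mm high, standing to the left of the slicer; leave alone; origin under its middle
- tin: flat oblong tin, 63 x 105 x 26 mm, to the right of the slicer; leave alone; origin under its middle
- tomato: tomato, 74 mm across, to the left of the slicer; leave alone; origin under its middle
- spice_jar: glass spice jar with a dark cap, 44 mm across and 96 mm high, to the right of the slicer; leave alone; origin under its middle

How it is judged (in metres and radians):
On the way, in this order (a step that is already met when the one before it is completed fails the run):
1. the dial stands at the long mark (within 0.1 rad), the pusher still home (value of joint dial between 1.1 and 1.3 rad and value of joint pusher below 0.008 m), for 0.2 s.
2. the pusher is drawn to the marker (within 4 mm) by the fingers (y of pusher_pointer in the frame of marker between -0.004 and 0.004 m and contact force between pusher and the fingers above 2 N), for 0.2 s.
At the end, for the whole second after the job is handed in: The fingers hold the pusher (more than 2 N) at rest with its pointer within 4 mm of the marker clip's blade along the slicer, and the dial stands within 0.1 rad of the long mark (1.1 to 1.3) (all of step 2 and value of joint dial between 1.1 and 1.3 rad and velocity of joint pusher between -0.01 and 0.01 m/s); the arm keeps its last pose, push and grip.
It fails at once if the mug is shifted by more than 30 mm (distance of mug from where it was at the start of the episode above 0.03 m).
It fails at once if the tin is shifted by more than 30 mm (distance of tin from where it was at the start of the episode above 0.03 m).
It fails at once if the tomato is shifted by more than 30 mm (distance of tomato from where it was at the start of the episode above 0.03 m).
It fails at once if the spice jar is shifted by more than 30 mm (distance of spice_jar from where it was at the start of the episode above 0.03 m).
It also fails if it takes over 40 s, if anything falls off the work surface, if the arm or the gripper's body presses on something with over 40 N, if the wrist force passes 120 N, or if a joint passes its speed limit or range.

### The arm

A 7-joint arm with a two-finger parallel gripper is mounted at the origin on a cart in front of the work surface, level with it; the furniture and walls round the work are solid. World frame = base frame: x ahead of the robot, y to its left, z up, the work surface at z = 0. Lengths are in m, angles in degrees, forces in N, time in s.
With the tool pointing down it reaches from about 0.425 to 0.95 m from the base axis. Payload 16.7 kg.
Tool frame: the origin (TCP) lies between the finger pads; the fingertips stand 11 mm ahead of it and the grasp point (between the pads) lies 8 mm behind it; z points along the fingers, y is the line along which they close (so a half turn about z gives the same grasp; the last joint's range is limited). The gripper opens to 94 mm and grips with 3 to 60 N. Pads are 16 mm wide; open, the fingers measure 119 mm over their backs; the gripper's body (75 mm by 177 mm) begins 78 mm behind the grasp point.
Start: joints at [63.799, 24.414, 4.234, 92.017, -1.954, 63.644, -3.845], TCP at [0.204, -0.643, 0.216] pointing down, gripper open.
Joint ranges: [-163.25, 163.25], [-28.42, 122.38], [-70.27, 78.77], [12.13, 141.07], [-58.53, 238.53], [9.26, 117.41], [-156.51, 156.51]. Speed limits (degrees/s): [108.29, 108.29, 136.94, 136.94, 172.46, 172.46, 172.46].

### API

Orientations are given as [roll, pitch, yaw] about the fixed x, y, z axes, in that order (R = Rz(yaw) Ry(pitch) Rx(roll)).
In Python, from station import ctrl, grab_frame gives the robot as it stands.
- The arm moves only by the tool move_arm, never from a script. Its arguments are lists of equal length, an entry for each row: "delta_pos": the shift along the world's x, y, z in cm, a list of three; "dr": the turn, a rotation vector about the world's x, y, z in rad, a list of three; "jaw": the finger opening in cm, from 0 to 9.4. A call has 1 to 20 rows; each row shifts and turns the commanded pose from where the row before left it; what a row does not reach is not made up. A row lasts 1/10 s, in which the tool goes at most 50 mm and 8.59 degrees, less where a joint would pass 70% of its speed; a pose out of reach is approached as far as the arm can. A call is refused whole if a number of a shift passes 5 or a number of a turn 0.15, either way. A call with a gripper value outside its range is refused whole. The fingers move at their own pace and stop on an object; "squeeze" is the grip in N (left out, the last holds). Time passes only in rows, so rows that do not move let the fingers close. It gives the time, the measured TCP pose, the force, the opening and the grip force at its end, in the units of the state.
- ctrl.read_state(): the state, without advancing time (a new reading comes with each control period).
- grab_frame(name): name is "scene" or "top" or "wrist"; returns a dict with "img" (420x560x3 uint8, red, green, blue), "depth" (420x560 float32, m along the optical axis (not along the pixel's ray), 0 where there is no reading), "fx", "fy", "cx", "cy" (pixels), "world_from_camera" (4x4, takes a point from camera to world coordinates). Camera axes: x right, y down, z forward; pixel columns grow to the right and rows downward; lengths in m; the calibration is good to about 2 mm. The wrist camera is an equidistant fisheye: a pixel r from the principal point sees the ray r / f radians off the axis. A picture is of the moment at which its call begins.
- ctrl.close_job(): hands the job in; it is judged then, once.
The state is a dict: "time": time; "joint_positions": joint angles; "qd": joint speeds; "effort": joint torques, N m; "eef_pos": TCP position; "orientation": TCP orientation; "force": force on the tool from outside, world axes, zero at the start; "moment": the same for the moment, N m; "opening": finger opening in m; "finger_force": force on a finger pad.
Only numpy, scipy, OpenCV 4.12 (cv2) and the standard library are available. Lean on these libraries where they do the work, as an engineer would, in place of code of your own. Each camera call takes 0.05 s, during which the arm holds its last target. There are 200 camera calls.

## Working session

There is one attempt and no reset: what is moved stays moved. The work goes in short steps, Python scripts to look and compute and a tool call to move; the robot and the scene stay as the last step left them, time stands still between calls to the robot, and variables do not carry over. Pictures are saved under pics/ and viewed, at most 10 in all, crops included, and the job is handed in when it is done.

Besides the shell and the picture viewer there is one more tool, called after "Request:" by a JSON object that holds its "fn" and its "kwargs". move_arm: Moves the arm, as the interface text tells. Its arguments: {"type":"object","properties":{"delta_pos":{"type":"array"},"dr":{"type":"array"},"jaw":{"type":"array"},"squeeze":{"type":"number"}},"required":["delta_pos","dr","jaw"]}

```bash
mkdir -p pics
cat > h.py <<'E'
import numpy as np, cv2
from station import ctrl, grab_frame
def save(f,n,s=None):
    im=cv2.cvtColor(f["img"],cv2.COLOR_RGB2BGR)
    cv2.imwrite("pics/"+n,im)
def world(f,u,v,z=None):
    "pixel->world by depth, or by plane height z"
    T=f["world_from_camera"]; r=np.array([(u-f["cx"])/f["fx"],(v-f["cy"])/f["fy"],1.])
    if z is None: d=f["depth"][int(round(v)),int(round(u))]
    else: d=(z-T[2,3])/(T[:3,:3]@r)[2]
    return T[:3,:3]@(r*d)+T[:3,3]
E
python3 - <<'E'
from h import *
import pickle
for n in("top","scene"):
    f=grab_frame(n); save(f,n+"0.png"); pickle.dump(f,open(n+"0.pkl","wb")); print(n,f["fx"],f["world_from_camera"].round(3).tolist())
s=ctrl.read_state(); print(s)
E
```

```text
top 520.9734838243911 [[0.028, -0.991, 0.127, 0.317], [-1.0, -0.028, 0.004, 0.02], [-0.0, -0.127, -0.992, 1.39], [0.0, 0.0, 0.0, 1.0]]
scene 472.43460286270727 [[-0.826, -0.337, 0.451, -0.059], [-0.563, 0.486, -0.668, 0.843], [0.006, -0.806, -0.592, 0.777], [0.0, 0.0, 0.0, 1.0]]
{'time': 0.1, 'joint_positions': array([63.79820852, 24.44492665,  4.23252686, 92.04787195, -1.95336529,
       63.64435839, -3.84244341]), 'qd': array([-0.14615462, -0.08925985, -0.02842588, -0.08086783,  0.03927655,
        0.05503843, -0.00752572]), 'effort': array([ 9.70636087e-03, -9.37456942e+01,  3.67777660e+00, -4.55031717e+01,
       -4.85531799e-02,  1.69756031e-02,  1.01016121e-04]), 'eef_pos': array([ 0.20434974, -0.64292305,  0.21586489]), 'orientation': array([-1.79935231e+02,  5.25680224e-03,  1.76355950e+01]), 'force': array([-0.42796195,  0.36951267, -0.20954473]), 'moment': array([-0.01150118, -0.03268161, -0.03056922]), 'finger_force': 0.0, 'opening': 0.09400071317811219}
```

View pics/top0.png

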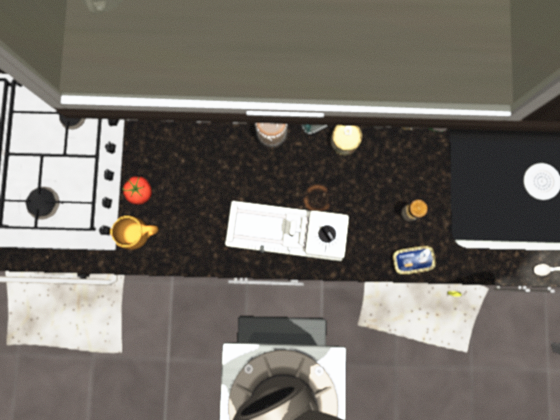

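View pics/scene0.png

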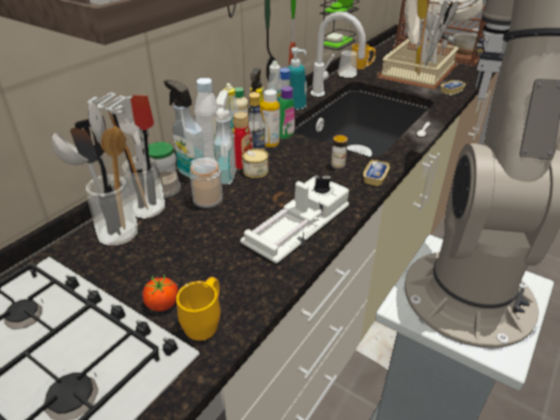

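The top view shows the slicer at about (228–348, 203–258), with its dial at (327,234), fin at (291,228) and marker clip at (262,248). The scene view shows the fin beside the dial, the mug and tomato on the left, and the tin and jar on the right. Next I'll enlarge the slicer.

Run:
```python
from h import *
import pickle
f=pickle.load(open("top0.pkl","rb"))
im=cv2.cvtColor(f["img"],cv2.COLOR_RGB2BGR)
c=cv2.resize(im[195:267,222:354],None,fx=6,fy=6,interpolation=cv2.INTER_CUBIC)
cv2.imwrite("pics/topc.png",c)
d=f["depth"]
# base outline: fit rectangle from points with height above worktop
v,u=np.mgrid[190:275,215:360]; P=np.array([world(f,a,b) for a,b in zip(u.ravel(),v.ravel())])
rgb=f["img"][190:275,215:360].reshape(-1,3).astype(int)
m=(P[:,2]>.010)&(P[:,2]<.15)
print(m.sum(),cv2.minAreaRect(P[m,:2].astype(np.float32)))
for n,lo,hi in(("head",.054,.066),("bar",.09,.105),("fin",.112,.13)):
    k=m&(P[:,2]>lo)&(P[:,2]<hi); print(n,k.sum(),P[k].mean(0).round(4),cv2.minAreaRect(P[k,:2].astype(np.float32)))
```

```text
5285 ((0.44670337438583374, 0.0003713071346282959), (0.30995428562164307, 0.12511073052883148), 84.16793823242188)
head 1386 [ 0.4378 -0.1018  0.0588] ((0.44049641489982605, -0.0800994485616684), (0.1461898535490036, 0.11181821674108505), 84.56010437011719)
bar 81 [ 0.438  -0.1004  0.0958] ((0.4423270523548126, -0.06334176659584045), (0.11269397288560867, 0.03331179916858673), 84.52105712890625)
fin 78 [ 0.4475 -0.0143  0.1186] ((0.44726109504699707, -0.01421163510531187), (0.01370924711227417, 0.032924845814704895), 84.24404907226562)
```

View pics/topc.png

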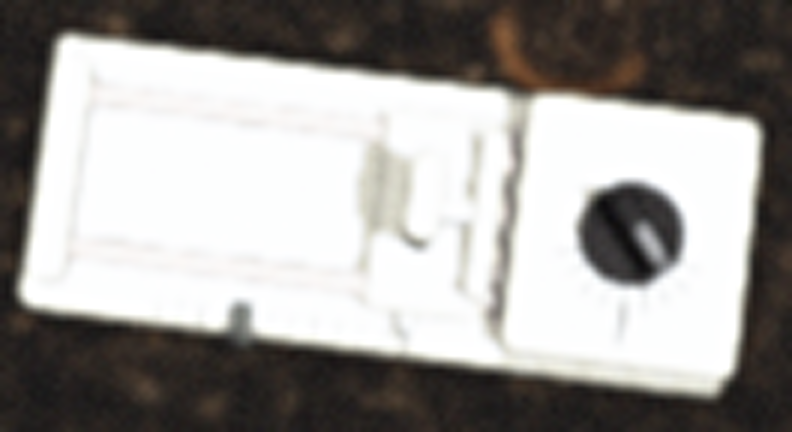

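Request:
{"fn": "move_arm", "kwargs": {"delta_pos": [[1.7,3.85,0],[1.7,3.85,0],[1.7,3.85,0],[1.7,3.85,0],[1.7,3.85,0],[1.7,3.85,0],[1.7,3.85,0],[1.7,3.85,0],[1.7,3.85,0],[1.7,3.85,0],[1.7,3.85,0],[1.7,3.85,0],[1.5,3.85,0],[1.5,3.85,0],[0,0,0]], "dr": [[0,0,0.028],[0,0,0.028],[0,0,0.028],[0,0,0.028],[0,0,0.028],[0,0,0.028],[0,0,0.028],[0,0,0.028],[0,0,0.028],[0,0,0.028],[0,0,0.028],[0,0,0.028],[0,0,0.028],[0,0,0.028],[0,0,0]], "jaw": [9.4,9.4,9.4,9.4,9.4,9.4,9.4,9.4,9.4,9.4,9.4,9.4,9.4,9.4,9.4]}}

```text
time: 1.6
eef_pos: [0.4399, -0.0995, 0.2166]
orientation: [-180.0, -0.1, 40.5]
force: [0.9, -1.2, 1.0]
opening: 0.0941
finger_force: 0.0
```

Run:
```python
from h import *
import pickle
f=pickle.load(open("top0.pkl","rb"))
p=lambda x,y,z:world(f,(x+.5)/6-.5+222,(y+.5)/6-.5+195,z).round(4)
print("dialskirt",p(632,232,.08),"lineend",p(663,268,.098),"linestart",p(638,225,.098))
print("mark",p(626,305,.06),p(619,343,.06)); print("blade",p(240,304,.046),"pointer",p(402,340,.036))
f=grab_frame("wrist"); save(f,"w1.png"); pickle.dump(f,open("w1.pkl","wb"))
print(f["fx"],f["cx"],f["cy"],f["world_from_camera"].round(3).tolist()); s=ctrl.read_state(); print(s["joint_positions"])
```

```text
dialskirt [ 0.4367 -0.1018  0.08  ] lineend [ 0.4205 -0.1132  0.098 ] linestart [ 0.4381 -0.1025  0.098 ]
mark [ 0.4073 -0.1016  0.06  ] [ 0.3911 -0.0989  0.06  ]
blade [0.4041 0.063  0.046 ] pointer [ 0.3911 -0.0072  0.036 ]
325.19226210127806 280.71207738713593 211.49280081040618 [[0.65, -0.731, -0.21, 0.501], [-0.76, -0.624, -0.179, -0.046], [-0.0, 0.276, -0.961, 0.386], [0.0, 0.0, 0.0, 1.0]]
[ 26.43791871   4.4312614  -22.40627708 118.38910759   1.97045565
  57.53116169 -46.62335888]
```

View pics/w1.png

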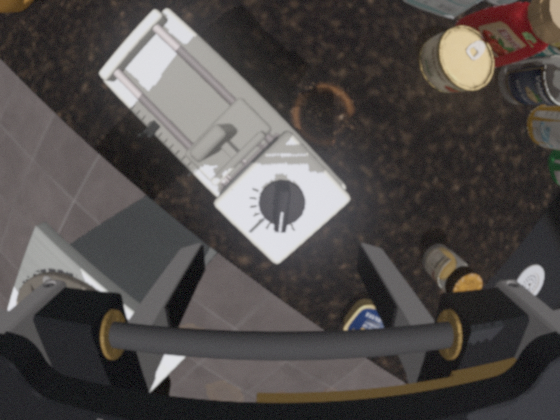

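The wrist view shows the dial at (282,203), its white line pointing towards (280,230), the long mark ending near (251,231), the fin at (213,140) and the clip at (152,130). Two enlarged crops side by side will give precise pixels.

```bash
cat >> h.py <<'E'
def wworld(f,u,v,z):
    T=f["world_from_camera"]; a=np.array([(u-f["cx"])/f["fx"],(v-f["cy"])/f["fy"]]); t=np.hypot(*a)
    r=np.r_[a/t*np.sin(t),np.cos(t)] if t>0 else np.array([0,0,1.]); r=T[:3,:3]@r
    return T[:3,3]+r*(z-T[2,3])/r[2]
E
python3 - <<'E'
from h import *
im=cv2.imread("pics/w1.png"); g=lambda y,x:cv2.resize(im[y:y+95,x:x+66],None,fx=6,fy=6,interpolation=cv2.INTER_CUBIC)
cv2.imwrite("pics/w1c.png",np.hstack([g(160,240),g(95,140)]))
E
```

```text
(no output)
```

View pics/w1c.png

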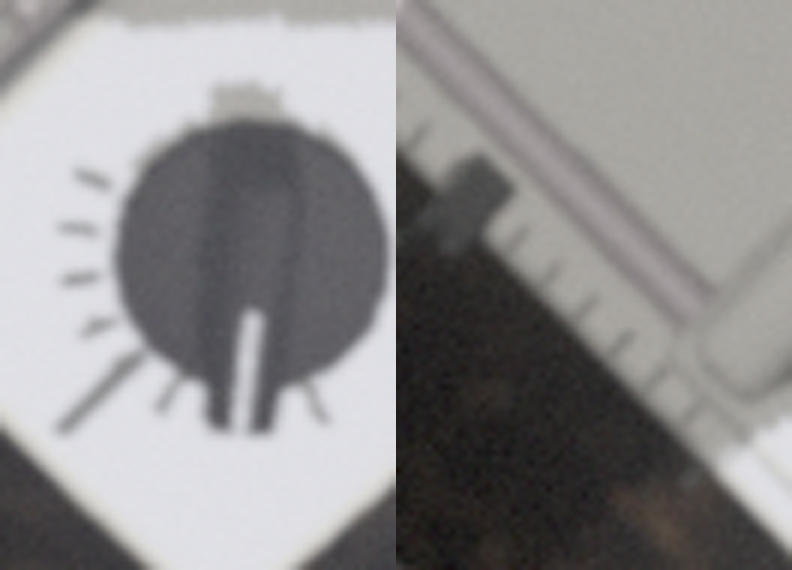

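Run:
```python
from h import *
import pickle
f=pickle.load(open("w1.pkl","rb"))
L=lambda x,y,z:wworld(f,(x+.5)/6-.5+240,(y+.5)/6-.5+160,z)
R=lambda x,y,z:wworld(f,(x-396+.5)/6-.5+140,(y+.5)/6-.5+95,z)
a=lambda p,q:np.degrees(np.arctan2(*(q-p)[1::-1]))%360
s,e=L(254,312,.098),L(241,432,.098); m,n=L(140,357,.06),L(64,430,.06)
c=L(252,252,.068)
print("line",s,e,a(s,e),np.hypot(*(e-s)[:2]),"mark",m,n,a(m,n),np.hypot(*(n-m)[:2]),"skirt",c,a(c,n))
print("clip",R(475,205,.035),"blade",R(475,175,.046))
```

```text
line [ 0.43896461 -0.10052147  0.098     ] [ 0.42278216 -0.11169452  0.098     ] 214.6228448156879 0.01966491287591992 mark [ 0.41152788 -0.09787012  0.06      ] [ 0.39222456 -0.09624326  0.06      ] 175.18254522222077 0.019371748239381276 skirt [ 0.44023823 -0.09912371  0.068     ] 176.56680965338538
clip [0.40467548 0.06099684 0.035     ] blade [0.41203713 0.06105074 0.046     ]
```

Request:
{"fn": "move_arm", "kwargs": {"delta_pos": [[-0.1,-0.15,-2],[0,0,-3],[0,0,-3],[0,0,-2.5],[0,0,-2],[0,0,-1],[0,0,0]], "dr": [[0,0,-0.1],[0,0,0],[0,0,0],[0,0,0],[0,0,0],[0,0,0],[0,0,0]], "jaw": [4,4,4,4,4,4,4]}}

```text
time: 2.35
eef_pos: [0.4365, -0.1061, 0.0806]
orientation: [-179.9, 0.1, 34.3]
force: [0.4, 0.2, -0.4]
opening: 0.0421
finger_force: 0.0
```

Request:
{"fn": "move_arm", "kwargs": {"delta_pos": [[0,0,0],[0,0,0],[0,0,0],[0,0,0],[0,0,0],[0,0,0]], "dr": [[0,0,0],[0,0,0],[0,0,0],[0,0,0],[0,0,0],[0,0,0]], "jaw": [3,2,1,0.8,0.8,0.8], "squeeze": 20}}

```text
time: 2.95
eef_pos: [0.4363, -0.1037, 0.082]
orientation: [-179.8, 0.1, 34.4]
force: [-13.5, 16.7, 22.2]
opening: 0.0121
finger_force: 20.0
```

Request:
{"fn": "move_arm", "kwargs": {"delta_pos": [[-0.12,0.2,0.14],[0,0,0]], "dr": [[0,0,0],[0,0,0]], "jaw": [0.8,0.8], "squeeze": 25}}

```text
time: 3.15
eef_pos: [0.4359, -0.1035, 0.0826]
orientation: [-180.0, -0.0, 34.4]
force: [3.0, 1.0, -16.2]
opening: 0.0118
finger_force: 25.0
```

Request:
{"fn": "move_arm", "kwargs": {"delta_pos": [[0.12,0.08,-0.05],[0.12,0.08,0],[0,0,0],[0,0,0],[0,0,0]], "dr": [[0,0,0],[0,0,0],[0,0,0],[0,0,-0.05],[0,0,-0.05]], "jaw": [0.8,0.8,0.8,0.8,0.8], "squeeze": 5}}

```text
time: 3.65
eef_pos: [0.4374, -0.1023, 0.0823]
orientation: [-179.9, 0.1, 28.5]
force: [-7.9, 0.3, 1.4]
opening: 0.0121
finger_force: 5.0
```

Request:
{"fn": "move_arm", "kwargs": {"delta_pos": [[0,0,0],[0,0,0],[0,0,0],[0,0,0]], "dr": [[0,0,-0.05],[0,0,-0.05],[0,0,-0.05],[0,0,-0.05]], "jaw": [0.8,0.8,0.8,0.8], "squeeze": 25}}

```text
time: 4.05
eef_pos: [0.4373, -0.102, 0.0823]
orientation: [-180.0, 0.1, 17.1]
force: [-8.1, 2.1, 3.5]
opening: 0.0116
finger_force: 25.0
```

Request:
{"fn": "move_arm", "kwargs": {"delta_pos": [[0,0,0],[0,0,0],[0,0,0],[0,0,0],[0,0,0],[0,0,0],[0,0,0],[0,0,0],[0,0,0],[0,0,0]], "dr": [[0,0,-0.05],[0,0,-0.05],[0,0,-0.05],[0,0,-0.05],[0,0,-0.05],[0,0,-0.05],[0,0,-0.05],[0,0,-0.05],[0,0,0],[0,0,0]], "jaw": [0.8,0.8,0.8,0.8,0.8,0.8,0.8,0.8,0.8,0.8]}}

```text
time: 5.05
eef_pos: [0.4372, -0.1013, 0.0823]
orientation: [-180.0, 0.2, -5.7]
force: [-9.2, 5.9, 4.8]
opening: 0.012
finger_force: 25.0
```

Request:
{"fn": "move_arm", "kwargs": {"delta_pos": [[0,0,0],[0,0,0],[0,0,0],[0,0,4],[0,0,4],[0,0,4],[0,0,1],[0,0,0]], "dr": [[0,0,0],[0,0,0],[0,0,0],[0,0,0],[0,0,0],[0,0,0],[0,0,0],[0,0,0]], "jaw": [2.5,4,4,4,4,4,4,4]}}

```text
time: 5.85
eef_pos: [0.4397, -0.1024, 0.2139]
orientation: [180.0, -0.2, -5.8]
force: [0.5, 1.2, -0.1]
opening: 0.04
finger_force: 0.0
```

Run:
```python
from h import *
import pickle
f=grab_frame("wrist"); save(f,"w2.png"); pickle.dump(f,open("w2.pkl","wb"))
cs=[]
for P,w in(((.438,-.102,.08),66),((.41,.03,.04),66)):
    T=np.linalg.inv(f["world_from_camera"]); c=T[:3,:3]@P+T[:3,3]; n=np.hypot(c[0],c[1]); t=np.arctan2(n,c[2])
    u,v=[int(f[k]+f["fx"]*t*c[i]/n) for i,k in enumerate(("cx","cy"))]; x,y=u-40,v-40; print(x,y)
    cs.append(cv2.resize(cv2.imread("pics/w2.png")[y:y+80,x:x+80],(400,400),interpolation=cv2.INTER_CUBIC))
cv2.imwrite("pics/w2c.png",np.hstack(cs)); print(ctrl.read_state()["orientation"])
```

```text
241 166
131 192
[ 1.79987755e+02 -6.42574171e-02 -5.75713820e+00]
```

View pics/w2c.png

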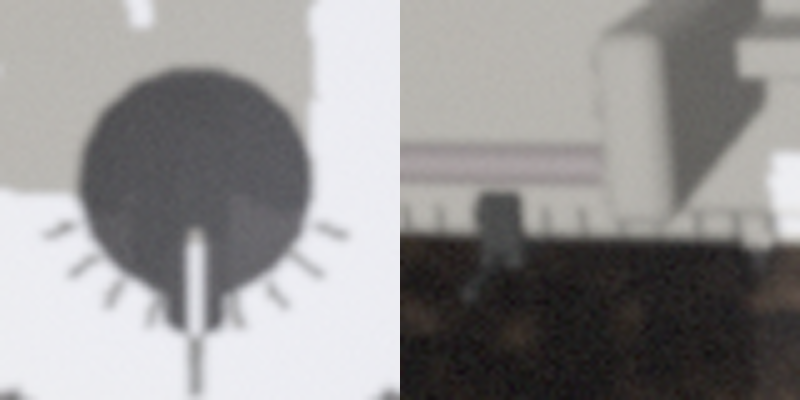

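The dial pointer now lines up exactly with the long mark, which runs straight down from (195,235) to (195,390) in the crop. The clip is at about (500,235) in the right half and the pusher pointer near (757,260). Next I'll grip the fin.

Request:
{"fn": "move_arm", "kwargs": {"delta_pos": [[0.25,3,0],[0.25,3,0],[0.23,2.9,0],[0,0,0],[0,0,-3],[0,0,-3],[0,0,-3],[0,0,-2],[0,0,-0.5],[0,0,0]], "dr": [[0,0,0],[0,0,0],[0,0,0],[0,0,0],[0,0,0],[0,0,0],[0,0,0],[0,0,0],[0,0,0],[0,0,0]], "jaw": [4,4,4,4,4,4,4,4,4,4]}}

```text
time: 6.9
eef_pos: [0.4451, -0.0134, 0.0963]
orientation: [180.0, 0.2, -5.7]
force: [-0.3, -0.1, 0.6]
opening: 0.0397
finger_force: 0.0
```

Request:
{"fn": "move_arm", "kwargs": {"delta_pos": [[0,0,0],[0,0,0],[0,0,0],[0,0,0],[0,0,0],[0,0,0]], "dr": [[0,0,0],[0,0,0],[0,0,0],[0,0,0],[0,0,0],[0,0,0]], "jaw": [3,2,1,1,1,1], "squeeze": 30}}

```text
time: 7.5
eef_pos: [0.4466, -0.0119, 0.0981]
orientation: [-179.9, -0.1, -5.7]
force: [-0.3, 8.2, 2.8]
opening: 0.0139
finger_force: 30.0
```

Run:
```python
from h import *
import pickle
f=grab_frame("wrist"); save(f,"w3.png"); pickle.dump(f,open("w3.pkl","wb"))
im=cv2.imread("pics/w3.png")
T=np.linalg.inv(f["world_from_camera"])
def pix(P):
    c=T[:3,:3]@P+T[:3,3]; n=np.hypot(c[0],c[1]); t=np.arctan2(n,c[2])
    return [f[k]+f["fx"]*t*c[i]/n for i,k in enumerate(("cx","cy"))]
print(pix((.4,.062,.046)),pix((.385,-.01,.036)),f["world_from_camera"][:3,3])
u,v=pix((.395,.025,.04)); x,y=max(0,int(u)-66),max(0,int(v)-50); print(x,y)
cv2.imwrite("pics/w3c.png",cv2.resize(im[y:y+100,x:x+132],None,fx=6,fy=6,interpolation=cv2.INTER_CUBIC))
```

```text
[np.float64(196.80063948495743), np.float64(295.7704732216039)] [np.float64(287.4528997371009), np.float64(299.4541652837133)] [ 0.52676983 -0.01871115  0.26767639]
177 244
```

View pics/w3c.png

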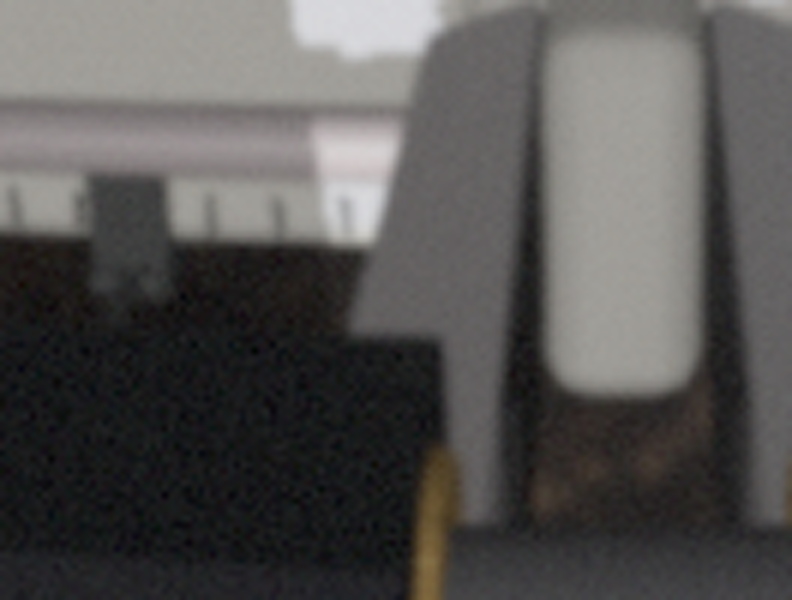

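The crop shows the fin held between the fingers (545–703 wide) and the clip at about (130,240), with its blade indistinct. I'll measure pointer and clip within the same starting images by dark centroids.

Run:
```python
from h import *
import pickle
T0=pickle.load(open("top0.pkl","rb")); S0=pickle.load(open("scene0.pkl","rb"))
def pix(f,P):
    W=np.linalg.inv(f["world_from_camera"]); c=W[:3,:3]@P+W[:3,3]; return f["cx"]+f["fx"]*c[0]/c[2],f["cy"]+f["fy"]*c[1]/c[2]
ya=np.array([.1,.995]); xa=np.array([.995,-.1]); O=np.array([.4485,.0025])
for n,P in(("clip",(.397,.063,.04)),("ptr",(.392,-.007,.036))): print(n,"scene px",pix(S0,P),"top",pix(T0,P))
g=T0["img"].sum(2)//3
print("top clip\n",g[243:254,254:272]); print("top ptr\n",g[243:256,282:298])
u,v=[int(a) for a in pix(S0,(.395,.028,.04))]; s=cv2.cvtColor(S0["img"],cv2.COLOR_RGB2BGR)[v-36:v+36,u-50:u+50]; print("scene crop at",u-50,v-36)
w=pickle.load(open("w2.pkl","rb")); w=cv2.cvtColor(w["img"],cv2.COLOR_RGB2BGR)[215:260,136:220]
cv2.imwrite("pics/sc.png",np.vstack([cv2.resize(s,(400,288),interpolation=3),cv2.convertScaleAbs(cv2.resize(w,(560,300),interpolation=3),alpha=2.0)[:,:400]])) if 0 else cv2.imwrite("pics/sc.png",np.vstack([cv2.resize(s,(400,288),interpolation=2).repeat(1,1) if 0 else np.pad(cv2.resize(s,(400,288),interpolation=2),((0,0),(0,160),(0,0))),cv2.convertScaleAbs(cv2.resize(w,(560,300),interpolation=2),alpha=2.0)]))
```

```text
clip scene px (np.float64(302.9431821916324), np.float64(231.87465052663944)) top (np.float64(261.58360464957696), np.float64(248.13992564469626))
ptr scene px (np.float64(319.03201533523895), np.float64(219.54407179469231)) top (np.float64(288.5253619218481), np.float64(250.91328774586253))
top clip
 [[254 253 253 254 254 254 254 254 253 253 253 253 253 252 251 251 250 249]
 [253 253 253 254 254 254 252 244 246 250 253 254 254 253 253 253 253 253]
 [252 252 252 254 255 253 233 194 193 216 245 254 254 253 253 253 254 254]
 [252 249 252 254 255 245 193 141 135 173 237 254 253 253 253 253 253 253]
 [251 246 253 255 255 238 170 128 128 161 236 254 252 252 253 253 252 252]
 [243 240 252 255 254 231 165 128 128 170 237 254 253 252 253 253 251 252]
 [183 187 211 230 223 192 142 115 126 162 226 252 253 254 255 253 252 254]
 [ 91  97 112 123 124 110  98  99 117 138 178 216 233 240 245 245 249 254]
 [ 41  41  44  42  44  48  61  78  95 100 102 121 139 155 167 181 198 218]
 [ 40  39  32  28  28  30  41  55  69  63  48  48  55  67  75  85 101 111]
 [ 44  45  38  36  27  33  33  39  42  46  39  
[... 231 characters left out ...]
54 253]
 [248 247 248 248 245 241 243 249 250 250 251 251 252 252 252 253]
 [253 252 251 250 243 227 233 246 248 246 247 248 247 247 247 248]
 [253 253 253 253 247 227 230 249 251 247 250 250 249 248 248 249]
 [252 253 253 253 248 227 221 241 249 252 253 253 253 253 253 253]
 [252 254 254 252 247 235 213 223 244 253 254 254 254 254 253 253]
 [254 255 254 253 252 248 234 225 244 255 254 254 254 254 254 254]
 [237 243 245 248 251 251 244 236 248 255 255 255 255 255 255 254]
 [143 157 169 192 209 217 216 212 235 247 251 254 255 255 255 255]
 [ 54  66  79  93 110 121 118 131 152 167 184 206 219 226 234 242]
 [ 26  28  33  37  42  45  51  57  66  72  83  99 111 117 127 137]]
scene crop at 261 188
```

View pics/sc.png

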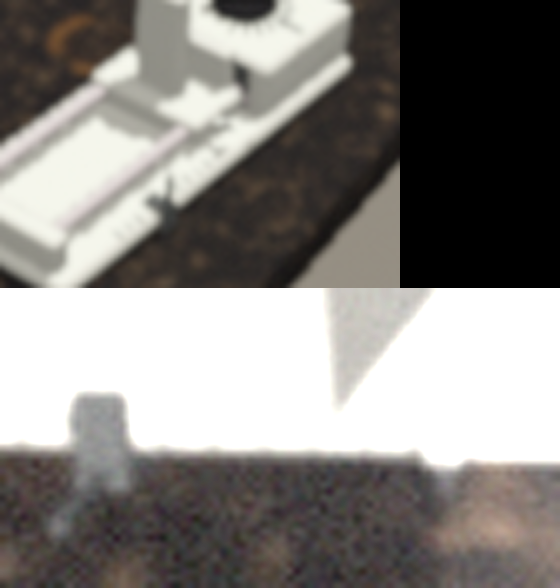

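Run:
```python
from h import *
import pickle
T0=pickle.load(open("top0.pkl","rb")); w2=pickle.load(open("w2.pkl","rb")); w1=pickle.load(open("w1.pkl","rb")); S0=pickle.load(open("scene0.pkl","rb"))
O=np.array([.4485,.0025]); xa=np.array([.995,-.1]); ya=np.array([.1,.995])
sf=lambda P:(np.array([(P[:2]-O)@xa,(P[:2]-O)@ya])*1e3).round(1)
W=lambda x,y,z:sf(wworld(w2,(x+.5)/6.667-.5+136,(y+.5)/6.667-.5+215,z))
print("w2 blade",W(60,527,.046),"ptr",W(447,495,.036),"clip",W(100,440,.02),W(100,440,.024))
W=lambda x,y,z:sf(wworld(w2,(x-400+.5)/5-.5+131,(y+.5)/5-.5+192,z))
print("w2 fin front top edge corners z.121",W(607,35,.121),W(665,35,.121))
print("top clip",sf(world(T0,261.54,247,.022)),"blade?",sf(world(T0,262,252,.04)),"ptr?",sf(world(T0,288.5,250.5,.036)))
S=lambda x,y,z:sf(world(S0,(x+.5)/4-.5+261,(y+.5)/4-.5+188,z))
print("scene blade",S(172,180,.046),"clip",S(165,205,.02),"ptr",S(218,124,.036))
```

```text
w2 blade [-122.8   69.3] ptr [-116.9   -7.1] clip [-117.4   69.6] [-115.2   67.7]
w2 fin front top edge corners z.121 [ 18.7 -10.3] [ 18.6 -21. ]
top clip [-53.3  56.2] blade? [-67.1  52.7] ptr? [-54.2 -14.9]
scene blade [-64.7  62.2] clip [-57.6  58.6] ptr [-45.4 -11.7]
```

Run:
```python
from h import *
import pickle
T0=pickle.load(open("top0.pkl","rb")); w2=pickle.load(open("w2.pkl","rb")); w1=pickle.load(open("w1.pkl","rb")); w3=pickle.load(open("w3.pkl","rb"))
O=np.array([.4485,.0025]); xa=np.array([.995,-.1]); ya=np.array([.1,.995])
sf=lambda P:(np.array([(P[:2]-O)@xa,(P[:2]-O)@ya])*1e3).round(1)
W=lambda x,y,z:sf(wworld(w2,(x+.5)/6.667-.5+136,(y-288+.5)/6.667-.5+215,z))
print("w2 blade",W(60,527,.046),"ptr",W(447,485,.036),"clip",[W(x,440,z) for z in(.018,.022,.026) for x in(70,100,130)])
W=lambda x,y,z:sf(wworld(w2,(x-400+.5)/5-.5+131,(y+.5)/5-.5+192,z))
print("fin front",W(608,215,.121),W(672,215,.121))
W=lambda x,y,z:sf(wworld(w3,(x+.5)/6-.5+177,(y+.5)/6-.5+244,z))
print("w3 clip",[W(x,200,z) for z in(.018,.022,.026) for x in(92,168)],"blade",W(118,315,.046),"fin",W(545,200,.121),W(703,200,.121))
R=lambda x,y,z:sf(wworld(w1,(x-396+.5)/6-.5+140,(y+.5)/6-.5+95,z))
print("w1 clip",R(475,205,.022),"blade",R(420,228,.046))
```

```text
w2 blade [-62.5  58.7] ptr [-56.7 -12.7] clip [array([-56.3,  67.3]), array([-56.2,  60.9]), array([-56. ,  54.5]), array([-54.8,  65.4]), array([-54.7,  59.1]), array([-54.5,  52.8]), array([-53.3,  63.6]), array([-53.2,  57.3]), array([-53. ,  51.1])]
fin front [-14.3  -7.3] [-14.1 -19.4]
w3 clip [array([-51.8,  65.3]), array([-51.3,  53.6]), array([-49.7,  64. ]), array([-49.2,  52.5]), array([-47.6,  62.8]), array([-47.1,  51.5])] blade [-54.5  54.9] fin [ 3.5 -6.5] [  3.6 -19.8]
w1 clip [-53.4  57.4] blade [-56.8  56.1]
```

Request:
{"fn": "move_arm", "kwargs": {"delta_pos": [[0.1,1,0],[0.1,1,0],[0.1,1,0],[0.1,1,0],[0.1,1,0],[0.1,1,0],[0.1,1,0],[0,0,0],[0,0,0]], "dr": [[0,0,0],[0,0,0],[0,0,0],[0,0,0],[0,0,0],[0,0,0],[0,0,0],[0,0,0],[0,0,0]], "jaw": [1,1,1,1,1,1,1,1,1]}}

```text
time: 8.45
eef_pos: [0.4534, 0.0561, 0.098]
orientation: [179.9, -0.1, -5.8]
force: [-0.9, -8.4, 8.4]
opening: 0.0136
finger_force: 30.0
```

Run:
```python
from h import *
import pickle
A=[]
for n,P in(("scene",(.395,.06,.04)),("top",(.395,.06,.04))):
    f=grab_frame(n); pickle.dump(f,open(n+"4.pkl","wb"))
    W=np.linalg.inv(f["world_from_camera"]); c=W[:3,:3]@P+W[:3,3]; u,v=int(f["cx"]+f["fx"]*c[0]/c[2]),int(f["cy"]+f["fy"]*c[1]/c[2]); print(n,u-25,v-25)
    A.append(cv2.resize(cv2.cvtColor(f["img"],4)[v-25:v+25,u-25:u+25],(400,400),interpolation=2))
cv2.imwrite("pics/s4.png",np.hstack(A)); s=ctrl.read_state(); print(s["eef_pos"],s["force"],s["time"])
```

```text
scene 279 206
top 237 223
[0.45335934 0.05584598 0.09803947] [-0.38476508 -8.00302801  7.95688638] 8.55
```

View pics/s4.png

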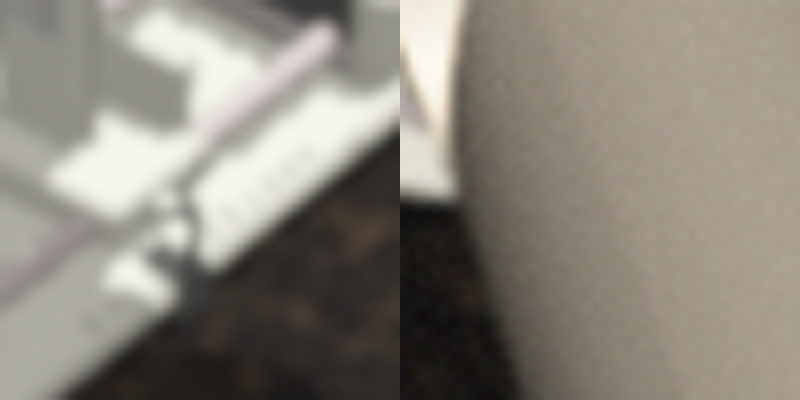

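Request:
{"fn": "move_arm", "kwargs": {"delta_pos": [[0.03,0.31,0],[0,0,0],[0,0,0]], "dr": [[0,0,0],[0,0,0],[0,0,0]], "jaw": [1,1,1]}}

```text
time: 8.85
eef_pos: [0.4537, 0.0589, 0.098]
orientation: [179.9, -0.1, -5.8]
force: [-0.4, -8.6, 7.9]
opening: 0.0135
finger_force: 30.0
```

Run:
```python
from h import *
import pickle
O=np.array([.4485,.0025]); xa=np.array([.995,-.1]); ya=np.array([.1,.995])
f=grab_frame("scene"); pickle.dump(f,open("scene5.pkl","wb"))
S0=pickle.load(open("scene0.pkl","rb"))
W=np.linalg.inv(f["world_from_camera"])
def pix(x,y,z):
    P=np.r_[O+xa*x+ya*y,z]; c=W[:3,:3]@P+W[:3,3]; return np.array([f["cx"]+f["fx"]*c[0]/c[2],f["cy"]+f["fy"]*c[1]/c[2]])
m=pix(-.058,.0585,.035).astype(int)-[16,12]; p=pix(-.056,-.013,.036).astype(int)-[16,12]; print("origins",m,p)
c=lambda g,o:cv2.resize(cv2.cvtColor(g["img"],4)[o[1]:o[1]+24,o[0]:o[0]+32],(400,300),interpolation=2)
def ann(a,o,L):
    a=a.copy()
    for q,col in L: cv2.circle(a,tuple(int(k) for k in ((pix(*q)-o+.5)*12.5)),3,col,1)
    return a
bl=[((-.060,.0585,z),(0,0,255)) for z in(.018,.032,.046)]
A=c(S0,m); B=c(f,m); C=c(S0,p)
cv2.imwrite("pics/s5.png",np.vstack([np.hstack([A,B]),np.hstack([c(S0,p),ann(B,m,bl+[((-.056,.0585,.036),(255,0,0))])])]))
for q,_ in bl: print((pix(*q)-m+.5)*12.5)
print("ptr home",(pix(-.056,-.013,.036)-p+.5)*12.5, "per 10mm y",(pix(-.056,.0635,.036)-pix(-.056,.0535,.036))*12.5)
s=ctrl.read_state(); print(s["eef_pos"],s["force"],s["time"])
```

```text
origins [286 222] [302 208]
[214.27373321 229.59890356]
[216.75644292 175.24879723]
[219.27473968 120.11963905]
ptr home [215.97893988 156.76850784] per 10mm y [-31.15312673  24.5968125 ]
[0.45368442 0.05885267 0.09802715] [ 0.02639822 -8.33509249  7.09013186] 8.9
```

View pics/s5.png

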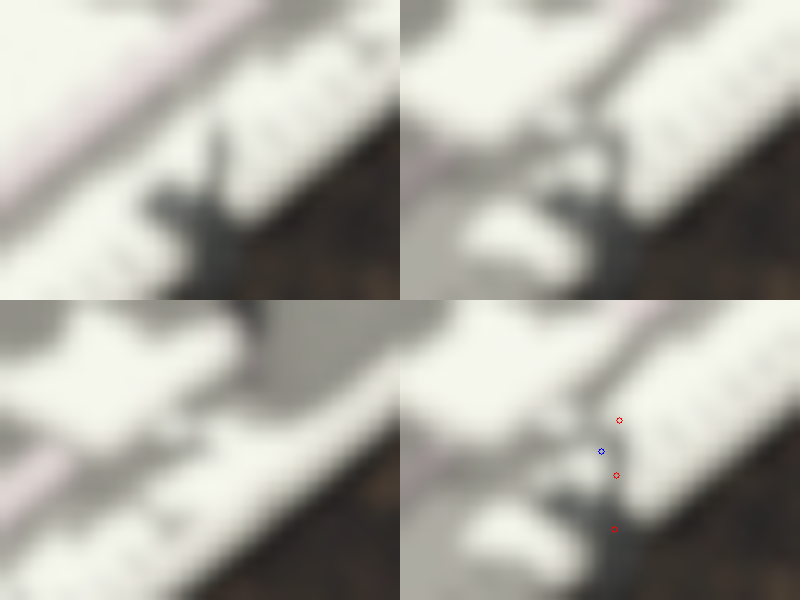

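Run:
```python
from h import *
import pickle
O=np.array([.4485,.0025]); xa=np.array([.995,-.1]); ya=np.array([.1,.995])
def rect(n,y0,z=.036):
    f=pickle.load(open(n+".pkl","rb")); W=np.linalg.inv(f["world_from_camera"]); X=np.arange(-.042,-.066,-.002); Y=y0+np.arange(-.012,.0121,.0015)
    out=np.zeros((len(X),len(Y),2),np.float32)
    for i,x in enumerate(X):
        for j,y in enumerate(Y):
            c=W[:3,:3]@np.r_[O+xa*x+ya*y,z]+W[:3,3]; out[i,j]=f["cx"]+f["fx"]*c[0]/c[2],f["cy"]+f["fy"]*c[1]/c[2]
    g=cv2.remap(cv2.cvtColor(f["img"],cv2.COLOR_RGB2GRAY),out,None,cv2.INTER_LINEAR)
    print(n,"y",(Y*1e3).round(1)); [print(int(round(x*1e3)),*["%3d"%a for a in r]) for x,r in zip(X,g)]
rect("scene0",-.013); rect("scene5",.0585); rect("scene4",.0585); rect("scene0",.0585)
```

```text
scene0 y [-25.  -23.5 -22.  -20.5 -19.  -17.5 -16.  -14.5 -13.  -11.5 -10.   -8.5
  -7.   -5.5  -4.   -2.5  -1. ]
-42 167 168 179 190 199 205 207 205 200 191 183 174 165 166 165 162 161
-44 163 170 176 185 194 200 203 204 200 188 177 166 161 157 153 153 154
-46 174 179 186 189 189 195 200 198 191 184 175 167 159 153 152 154 154
-48 189 196 199 198 199 199 192 188 183 178 174 168 160 159 161 163 163
-50 201 209 213 214 213 205 197 187 181 181 179 174 174 176 177 178 181
-52 208 218 223 227 224 217 207 200 195 192 189 192 195 197 198 199 201
-54 211 220 229 233 231 229 224 217 211 208 209 213 216 218 219 219 220
-56 215 223 230 235 238 237 233 230 225 225 226 230 232 233 233 234 234
-58 218 226 233 239 240 240 240 238 236 236 237 238 239 240 242 241 239
-60 225 232 238 240 242 243 243 242 242 242 242 243 243 244 244 243 242
-62 231 237 239 241 243 244 244 244 244 243 244 244 245 245 244 244 243
-64 236 238 240 242 243 242 243 243 242 242 242 243 243 243 243 243 241
scene5 y [46.5 48.  49.5 51.  52.5 54.  55.5 57.  58.5 60.  61.5 63.  64.5 66.
 67.5 69.  70.5]
-42 166 173 183 193 201 20
[... 2057 characters left out ...]
 204 202 200 199 197 195 194 192 190 190 188 188 191
-48 211 212 215 220 221 221 221 220 219 217 215 213 210 208 208 206 207
-50 219 218 221 223 227 230 232 234 233 232 231 228 227 225 221 221 222
-52 223 218 217 217 220 226 233 236 239 241 239 238 235 230 227 226 223
-54 229 220 210 203 205 209 216 225 236 238 240 239 234 229 225 217 212
-56 233 224 214 202 189 188 195 203 214 226 233 233 231 226 214 201 196
-58 235 231 222 211 198 184 172 182 192 202 212 223 223 215 205 193 176
-60 233 232 230 222 210 198 186 174 168 179 189 195 200 205 195 180 164
-62 230 232 232 229 225 213 201 192 181 169 168 172 173 175 172 166 150
-64 227 229 231 232 229 224 219 210 201 191 177 161 158 151 142 137 133
```

The estimates put the marker at 71–73 mm of travel, and the pusher is at 71.1 mm. I'll add 1 mm, which centres it well inside the ±4 mm tolerance.

Request:
{"fn": "move_arm", "kwargs": {"delta_pos": [[0.01,0.1,0],[0,0,0],[0,0,0],[0,0,0],[0,0,0]], "dr": [[0,0,0],[0,0,0],[0,0,0],[0,0,0],[0,0,0]], "jaw": [1,1,1,1,1]}}

```text
time: 9.4
eef_pos: [0.4538, 0.0598, 0.098]
orientation: [179.9, -0.1, -5.8]
force: [-1.7, -8.6, 7.9]
opening: 0.0141
finger_force: 30.0
```

```bash
python3 -c "
from h import *
s=ctrl.read_state(); print(s['eef_pos'],s['force'],s['finger_force'],s['time']); print(ctrl.close_job())"
```

```text
[0.45379189 0.05979142 0.09804331] [-1.73252486 -8.6084851   7.92003611] 30.00308185815811 9.4
the job is handed in; nothing more can be done
None
```

I handed the job in at 9.4 s with the dial on its long mark, confirmed by the wrist camera, and the gripper still holding the pusher at about 72 mm of travel; my image estimates put the marker at 71–73 mm (tolerance ±4 mm), and no verdict came back.

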